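Load a sample carrier under the reader's sprung flap

ROBOT

A 6-joint arm with a two-finger parallel gripper is mounted at the origin on the work surface. World frame = base frame: x ahead of the robot, y to its left, z up, the work surface at z = 0. Lengths are in m, angles in degrees, forces in N, time in s.
With the tool pointing down it reaches from about 0.4 to 0.825 m from the base axis. Payload 7 kg.
Tool frame: the origin (TCP) lies at the very end of the fingers, on their centre line; the grasp point (between the pads) lies 19 mm behind it (r.hold_point_z is the distance from the TCP to the grasp point, in m); x points along the fingers, y is the direction in which the jaws open and shut, and the axes are right-handed (so a half turn about x gives the same grasp; the last joint's range is limited). The gripper opens to 88 mm and grips with 3 to 60 N. Pads are 19 mm wide; open, the fingers measure 130 mm over their backs; the gripper's body (78 mm by 193 mm) begins 47 mm behind the grasp point.
Start: joints at [83.371, 20.546, 0.682, 0, -70.136, -16.507], TCP at [0.265, 0.621, 0.201] pointing down, gripper open.
Joint ranges: [-176.03, 176.03], [-82.01, 121.73], [-58.28, 71.71], [-173.87, 95.51], [-174.79, -0.11], [-173.66, 173.66]. Speed limits (degrees/s): [136.94, 136.94, 172.46, 180, 180, 180].

INTERFACE

Orientations are given as [roll, pitch, yaw] about the fixed x, y, z axes, in that order (R = Rz(yaw) Ry(pitch) Rx(roll)).
In Python, from plant import r gives the robot as it stands. The module is installed in compiled form; this text tells all that it offers.
- The arm moves only by the shell command python3 -m creep 'ROWS' [FORCE]. ROWS is JSON, a list of rows, each a list of 7 numbers: the turn, a rotation vector about the tool's x, y, z in rad, then the shift along the tool's x, y, z in cm, then the opening in per cent of the stroke, from 0 (shut) to 100 (fully open). In form: [[rx, ry, rz, x, y, z, fingers], ...]. A call has 1 to 8 rows; each row shifts and turns the commanded pose from where the row before left it, along the tool's axes as they then stand; what a row does not reach is not made up. A row lasts 1/10 s, in which the tool goes at most 50 mm and 8.59 degrees, less where a joint would pass 70% of its speed; a pose out of reach is approached as far as the arm can. A call is refused whole if a number of a shift passes 5 or a number of a turn 0.15, either way. A call with a gripper value outside its range is refused whole. The fingers move at their own pace and stop on an object; FORCE is the grip in N (left out, the last holds). Time passes only in rows, so rows that do not move let the fingers close. It gives the time, the measured TCP pose, the force and the opening at its end, in the units of the state.
- r.get_state(): the state, without advancing time (a new reading comes with each control period).
- r.capture(name): name is "scene" or "top" or "wrist"; returns (picture, depth): 480x640x3 uint8, blue, green, red; 480x640 float32, m along the optical axis (not along the pixel's ray), 0 where there is no reading.
- r.camera_info(name): a dict with "fovy" (degrees; the focal length in pixels is half the picture's height over the tangent of half this angle, whatever the lens; pixels are square), "cx", "cy" (the principal point, pixels), "camera_from_world" (4x4, takes a point from world to camera coordinates). Camera axes: x right, y down, z forward; pixel columns grow to the right and rows downward; lengths in m; the calibration is good to about 2 mm. A picture is of the moment at which its call begins: read the wrist's pose just before it. camera_info takes no time and is no camera call; for the wrist camera it gives the pose at the moment of the call.
- r.close_job(): hands the job in, once; it reports no verdict.
Trained networks look in the newest picture that a camera, given by its name, has taken for a name from the list of things; names that differ only in an ending like _2 or _b are one class to them, and where a whole thing is asked for, a point or a joint stands for the part that bears it (a point fixed in the world has none). Each returns a list of dicts, best first, with "score" (0 to 1); they miss things now and then, are a little off and sometimes report something else, mostly with a low value. They report only what shows in the picture. A call takes as long as a camera call. They do not tell look-alikes from the thing itself.
- r.look_for(query, camera): "rect" ([left, top, right, bottom] in pixels, round what is visible of it).
- r.masks_of(query, camera): "pixels" (480x640 bool, what is visible of it) and "rect" ([left, top, right, bottom] in pixels, round what is visible of it).
The state is a dict: "time_s": time; "joints": joint angles; "qd": joint speeds; "joint_torque": joint torques, N m; "tcp_pos": TCP position; "eef_rot": TCP orientation; "contact_force": force on the tool from outside, world axes, zero at the start; "moment": the same for the moment, N m; "gripper_width": finger opening in m.
Only numpy, scipy, OpenCV 4.12 (cv2) and the standard library are available. Lean on these libraries where they do the work, as an engineer would, in place of code of your own. Each camera call takes 0.05 s, during which the arm holds its last target. There are 200 camera calls.

TASK

Load the blue sample carrier into the reader: press down the yellow bar with one fingertip to hold the sprung orange flap open and, while it is held, push the carrier by its white upright plate with the other fingertip along the channel until it is fully home against the stop. Then let go so that the flap springs shut behind the sample. Only push and press: do not lift or tip the carrier, and leave the other bottles, vials and tools where they are.

Things in the scene. Friction and masses are not known exactly. Their poses are not given: they have to be found in the camera images.
- reader: Fixed grey and white sample reader. Origin: bench level, centre line of the channel, front of the chamber. x: loading direction (away from the robot), y left, z up. Channel: floor 6 mm up, 44 mm wide, x -150 to 0, guides 4 mm thick, 18 mm up. Base plate 6 mm thick: x -175 to 115, y -65 to 100. Chamber x 0 to 51, with decks 40 to 46 mm high beside it; housing x 60 to 150, 76 mm high
- stop (a point): Foot of the stop at the chamber's end, where the front of the carrier's blue block comes to rest: on the channel's centre line, on its floor, at reader x 51, y 0, z 6 mm. The stop is 44 mm wide and reaches 46 mm above the bench
- shaft (a point): Centre of the flap's hinge line beside the press bar, at reader x -102.5, y 34, z 48 mm; fixed. The hinge is a steel shaft of radius 4 mm along reader x, from x -182 to 60; a bearing post carries its near end at x -179
- flap (a joint): Angle of the flap on its shaft, rad: 0 shut, 0.75 fully open (end stop). Orange cover right of the shaft and yellow bar left of it are one rocker: bar down, cover up. The carrier's block passes from 0.45; 0.55 to 0.7 is a good opening (cover's edge at most 88 mm above the bench). A spring shuts it when released; 2.5 N on the bar 36 mm from the shaft starts it, 6 N holds 0.6
- tooth (a point): Middle of the lower edge of the orange tooth at the front of the cover, which bars the carrier's block but not its low tongue: 14 mm wide, 4 mm thick, with the flap shut at reader x -4 to 0, y -23 to -9, lower edge 20 mm above the bench. It swings up and to the left with the flap. The cover, 60 x 56 mm, lies behind it over the chamber (reader x 0 to 60)
- press_bar (a point): Point on top of the yellow press bar, half-way along, 37 mm left of the shaft; moves with it. The bar is a plate 145 mm long (reader x -175 to -30), from 10 to 60 mm left of the shaft (reader y 44 to 93). Flap shut, it slopes up to the left by 0.15 rad, top 56 mm above the bench at y 70; at angle q it slopes down by q - 0.15, top 33 mm up there at 0.6. A fingertip can slide along it
- carrier: Loose blue sample carrier, about 160 g, in the channel. Origin: centre of the underside of its blue block, 45 mm long (x), 40 wide, 32 high, with a vial sunk in its top (cap to 37 mm). x: loading direction. Behind it a tongue 36 mm wide, 10 high, leads to the push plate. Fully home: origin at reader x 28.5, y 0 mm, block against the stop; over 5 mm short, the flap cannot shut behind it
- push_plate (a point): Centre of the rear face (to be pushed) of the carrier's white upright plate, 36 mm wide, 4 mm thick, 56 mm high, top 62 mm above the bench; at carrier x -64.5, y 0, z 28 mm. With the carrier home the plate still stands outside the chamber, this face at reader x -36
- deck_vial: small amber glass vial with a white cap, 22 mm across, 45 mm tall, standing on the reader's white right-hand deck. Leave it alone. Origin: centre of its underside
- bench_vial: small amber glass vial with a red cap, 22 mm across, 45 mm tall, standing on the bench left of the reader. Leave it alone. Origin: centre of its underside
- amber_bottle: amber reagent bottle, 60 mm across, 130 mm tall. Leave it alone. Origin: centre of its underside
- jar: white screw-top jar, 60 mm across, 85 mm tall, blue lid. Leave it alone. Origin: centre of its underside
- beaker: glass beaker, 66 mm across, 85 mm tall. Leave it alone. Origin: centre of its underside
- wash_bottle: white squeeze bottle, 64 mm across, 130 mm tall. Leave it alone. Origin: centre of its underside
- spatula: thin steel lab spatula lying flat on the bench, 163 mm long, 14 mm wide. Leave it alone. Its x axis runs along it
Things that resemble listed ones, but are neither listed nor needed, are in the scene too. Of the things like the carrier, leave any that is pink; of the rest the smaller one is meant.

How it is judged (in metres and radians):
On the way, in this order (a step that is already met when the one before it is completed fails the run):
1. the flap is held open, the carrier still outside (value of joint flap above 0.42 rad and x of carrier in the frame of reader below -0.02 m), for 0.2 s.
2. the carrier is pushed fully home while the flap is still held open (value of joint flap above 0.35 rad and x of carrier in the frame of reader between 0.0235 and 0.0325 m and y of carrier in the frame of reader between -0.006 and 0.006 m), for 0.1 s.
At the end, for the whole second after the job is handed in: The carrier lies flat and still in the chamber, within 5 mm of fully home against the stop, and the flap is shut behind it (under 0.08 rad) and still (x of carrier in the frame of reader between 0.0235 and 0.0325 m and y of carrier in the frame of reader between -0.006 and 0.006 m and value of joint flap below 0.08 rad and velocity of joint flap between -0.1 and 0.1 rad/s and angle between carrier's own z axis and vertical below 0.08 rad and z of carrier in the frame of reader below 0.009 m and linear speed of carrier below 0.01 m/s); the robot touches nothing.
It fails at once if the carrier is lifted (over 8 mm) or tipped (over 0.2 rad) (z of carrier in the frame of reader above 0.014 m or angle between carrier's own z axis and vertical above 0.2 rad).
It fails at once if a bystander is moved by more than 15 mm or tipped (distance of any of deck_vial, bench_vial, amber_bottle, jar, beaker, wash_bottle, spatula from where it was at the start of the episode above 0.015 m or angle between any of deck_vial, bench_vial, amber_bottle, jar, beaker, wash_bottle, spatula's own z axis and vertical above 0.4 rad).
It also fails if it takes over 48 s, if anything falls off the work surface, if the arm or the gripper's body presses on something with over 40 N, if the wrist force passes 120 N, or if a joint passes its speed limit or range.

## Working session

There is one attempt and no reset: what is moved stays moved. The work goes in short steps, Python scripts to look and compute and a shell command to move; the robot and the scene stay as the last step left them, time stands still between calls to the robot, and variables do not carry over. Pictures are saved under pics/ and viewed, about 8 in all and at most 12, crops included, and the job is handed in when it is done.

```bash
mkdir -p pics; cat > h.py <<'E'
import numpy as np,cv2
from plant import r
def cam(n):
    i=r.camera_info(n);f=240/np.tan(np.radians(i['fovy'])/2);return f,i['cx'],i['cy'],np.linalg.inv(np.array(i['camera_from_world']))
def world(n,d):
    f,cx,cy,T=cam(n);v,u=np.mgrid[0:480,0:640]
    P=np.stack([(u-cx)/f*d,(v-cy)/f*d,d,np.ones_like(d)],-1)@T.T
    P=P[...,:3];P[d==0]=np.nan;return P
E
python3 - <<'E'
from h import *
print(r.get_state())
for n in('scene','top'):
    p,d=r.capture(n);cv2.imwrite(f'pics/{n}0.png',p);np.savez(f'{n}0.npz',p=p,P=world(n,d))
    P=world(n,d)
    for q in('carrier','reader','push_plate','press_bar','flap'):
        for m in r.masks_of(q,n)[:3]:
            X=P[m['pixels']];print(n,q,round(m['score'],2),np.round(m['rect']),np.round(np.nanmedian(X,0),3),np.round(np.nanmin(X,0),3),np.round(np.nanmax(X,0),3))
E
```

```text
{'time_s': 0.0, 'joints': array([ 8.33718529e+01,  2.05918036e+01,  6.33964461e-01, -2.08420308e-02,
       -7.01382768e+01, -1.65059023e+01]), 'qd': array([-0.09263091, -0.00640527,  0.0044397 , -0.04133329, -0.00944915,
        0.03308094]), 'joint_torque': array([-2.69040044e-05, -5.82719100e+01,  2.93063825e+01,  6.99740812e+00,
        6.98815507e-03, -1.63716059e-04]), 'tcp_pos': array([0.26501979, 0.62019952, 0.19981777]), 'eef_rot': array([  94.98580987,   89.90190677, -108.1553371 ]), 'contact_force': array([-0.51744082, -0.53626331, -0.3109804 ]), 'moment': array([-0.01964507,  0.00317935, -0.00999481]), 'gripper_width': 0.08750179867832554}
scene carrier 0.84 [259. 213. 303. 259.] [ 0.563 -0.076  0.037] [ 0.5   -0.132  0.003] [ 0.624 -0.036  0.062]
scene carrier 0.8 [256. 168. 293. 213.] [ 0.451 -0.21   0.042] [ 0.351 -0.319 -0.003] [ 0.475 -0.178  0.079]
scene carrier 0.68 [324. 193. 372. 226.] [ 0.372 -0.071  0.02 ] [ 0.3   -0.159 -0.004] [ 0.457 -0.024  0.056]
scene reader 0.88 [158. 217. 353. 340.] [ 0.721 -0.011  0.051] [ 0.38  -0.205 -0.003] [0.795 0.099 0.086]
scene
[... 1017 characters left out ...]
 -0.04   0.051] [ 0.453 -0.145 -0.005] [0.791 0.048 0.084]
top push_plate 0.92 [404. 300. 462. 359.] [ 0.406 -0.237  0.042] [ 0.347 -0.308 -0.005] [ 0.473 -0.181  0.081]
top push_plate 0.73 [332. 339. 378. 366.] [ 0.363 -0.074  0.03 ] [ 0.338 -0.123 -0.002] [ 0.389 -0.027  0.058]
top push_plate 0.57 [340. 243. 366. 284.] [ 0.559 -0.074  0.035] [ 0.513 -0.103  0.004] [ 0.601 -0.051  0.065]
top press_bar 0.6 [310. 198. 361. 312.] [ 0.561 -0.029  0.052] [ 0.454 -0.091  0.001] [0.699 0.022 0.063]
top flap 0.8 [308. 194. 357. 312.] [ 0.561 -0.027  0.053] [ 0.454 -0.09   0.007] [0.699 0.022 0.063]
top flap 0.57 [295. 153. 387. 310.] [ 0.637 -0.04   0.051] [ 0.453 -0.145 -0.003] [0.808 0.048 0.084]
```

```bash
python3 - <<'E'
import cv2
a=cv2.imread('pics/top0.png')[130:390,240:500];cv2.imwrite('pics/topc.png',cv2.resize(a,(600,600),interpolation=cv2.INTER_CUBIC))
b=cv2.imread('pics/scene0.png')[120:360,120:440];cv2.imwrite('pics/scenec.png',cv2.resize(b,(800,600),interpolation=cv2.INTER_CUBIC))
E
```

```text
(no output)
```

View pics/topc.png

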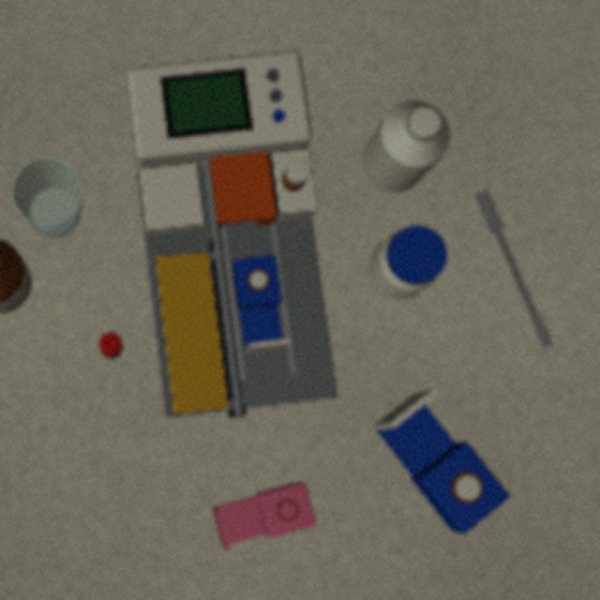

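View pics/scenec.png

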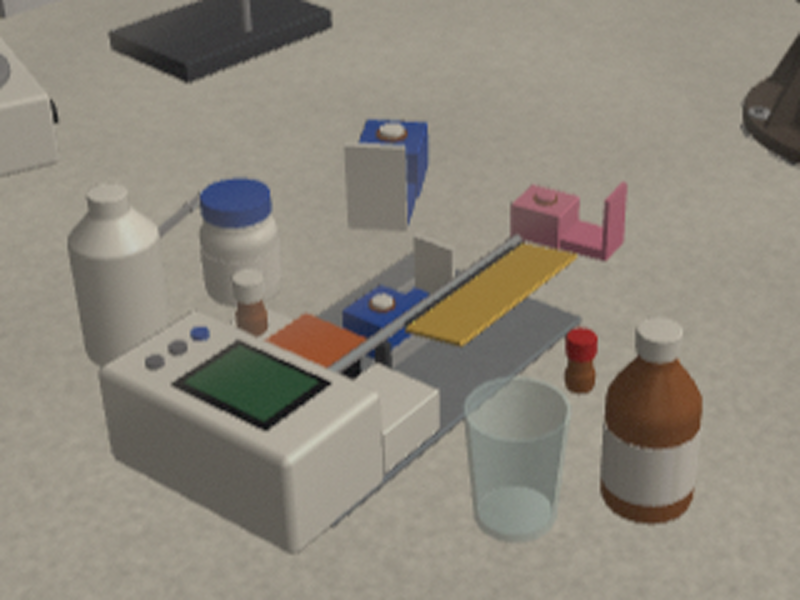

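The top view shows the reader upright, facing away from the robot. The target carrier is in the channel with its plate at crop (265,343) and the yellow bar is at (192,330). The pink one and the big blue one lie elsewhere. The scene view shows the same layout, with the amber bottle and beaker to the left of the reader. Next I fit the reader frame.

```bash
python3 - <<'E'
from h import *
from scipy.optimize import least_squares
z=np.load('top0.npz');p,P=z['p'],z['P'];H=cv2.cvtColor(p,cv2.COLOR_BGR2HSV)
def rect(lo,hi,win,zr):
    m=cv2.inRange(H,lo,hi)>0;k=np.zeros_like(m);k[win[1]:win[3],win[0]:win[2]]=1;m&=k
    X=P[m];X=X[(X[:,2]>zr[0])&(X[:,2]<zr[1])]
    print(len(X),np.round(np.median(X,0),4),[np.round(v,4) for v in cv2.minAreaRect(X[:,:2].astype('f4'))]);return X
Y=rect((18,120,60),(32,255,255),(290,180,370,320),(.04,.075))
O=rect((3,120,60),(14,255,255),(290,180,370,240),(.04,.075))
B=rect((105,100,40),(125,255,255),(330,230,380,290),(.0,.06))
# rotating fit: yellow edges direction via PCA
c=Y.mean(0);u=np.linalg.svd(Y[:,:2]-c[:2],full_matrices=0)[2][0];u*=np.sign(u[0]);yaw=np.arctan2(u[1],u[0]);print('yaw bar',np.degrees(yaw),c)
R=np.array([[np.cos(yaw),-np.sin(yaw)],[np.sin(yaw),np.cos(yaw)]])
c2=c[:2]
o=c2-R@np.array([-.1025,.0685]);print('origin',o)
f=lambda X:(X[:,:2]-o)@R
for n,X in(('yellow',Y),('orange',O),('blue',B)):print(n,np.round(np.percentile(f(X),[1,50,99],axis=0),4).tolist())
# all tall points in channel rear: white plate
X=P[235:300,335:385].reshape(-1,3);g=f(X);k=(g[:,0]<-.06)&(g[:,0]>-.2)&(abs(g[:,1])<.02)&(X[:,2]>.03)&(X[:,2]<.07)
print('plate/block high pts');q=np.c_[g[k],X[k][:,2]];q=q[q[:,2]>.045];print(np.round(q[np.argsort(q[:,0])],3)[::3].tolist())
for n in('top','scene'):
    if 1:
        r.capture(n);PP=np.load(n+'0.npz')['P']
        for q in('amber_bottle','beaker','deck_vial','bench_vial','jar','wash_bottle','shaft'):
            for m in r.masks_of(q,n)[:2]:
                W=PP[m['pixels']];W=W[W[:,2]>.02]
                if len(W):print(n,q,round(m['score'],2),'reader',np.round(np.median(f(W),0),3),'range',np.round(np.nanpercentile(f(W),[3,97],axis=0),3).tolist())
E
```

```text
1610 [ 0.5273 -0.0085  0.0547] [array([ 0.529, -0.009]), array([0.1449, 0.0509]), np.float64(5.7849)]
794 [ 0.6643 -0.0601  0.0513] [array([ 0.6665, -0.0694]), array([0.0648, 0.0772]), np.float64(5.5451)]
591 [ 0.5589 -0.0728  0.0334] [array([ 0.5644, -0.0738]), array([0.084 , 0.0397]), np.float64(7.0863)]
yaw bar 5.955506253883388 [ 0.52768849 -0.00872791  0.05472094]
origin [ 0.63674257 -0.0662232 ]
yellow [[-0.1722, 0.0437], [-0.1029, 0.0685], [-0.0308, 0.093]]
orange [[-0.0027, -0.0363], [0.028, 0.0032], [0.0609, 0.0316]]
blue [[-0.1124, -0.0192], [-0.0784, 0.0016], [-0.0365, 0.0196]]
plate/block high pts
[[-0.123, 0.012, 0.06], [-0.123, -0.005, 0.059], [-0.123, -0.008, 0.056], [-0.123, -0.001, 0.063], [-0.122, -0.003, 0.059], [-0.122, -0.016, 0.063], [-0.122, 0.003, 0.063], [-0.122, 0.007, 0.063], [-0.121, 0.012, 0.064], [-0.121, 0.009, 0.06], [-0.12, -0.003, 0.06], [-0.12, -0.001, 0.06], [-0.12, -0.016, 0.063], [-0.12, 0.005, 0.062], [-0.119, 0.007, 0.061], [-0.119, -0.006, 0.062]]
top amber_bottle 0.76 reader [-0.036  0.237] range [[-0.057, 0.214], [-0.004, 0.266]]
top beaker 
[... 929 characters left out ...]
9] range [[-0.166, -0.017], [0.037, 0.093]]
scene beaker 0.57 reader [0.048 0.189] range [[0.01, 0.156], [0.07, 0.216]]
scene deck_vial 0.86 reader [ 0.037 -0.038] range [[0.025, -0.05], [0.042, -0.033]]
scene deck_vial 0.46 reader [-0.062  0.049] range [[-0.166, -0.017], [0.037, 0.093]]
scene bench_vial 0.88 reader [-0.095  0.147] range [[-0.106, 0.136], [-0.089, 0.154]]
scene jar 0.82 reader [-0.043 -0.128] range [[-0.074, -0.158], [-0.027, -0.112]]
scene wash_bottle 0.73 reader [ 0.066 -0.136] range [[0.035, -0.164], [0.083, -0.122]]
scene wash_bottle 0.61 reader [0.104 0.049] range [[-0.137, -0.05], [0.153, 0.1]]
scene shaft 0.58 reader [0.104 0.049] range [[-0.138, -0.05], [0.153, 0.1]]
```

```bash
cat >> h.py <<'E'
from scipy.spatial.transform import Rotation as Ro
O=np.array([.6367,-.0662,0]);YAW=5.96
RR=Ro.from_euler('z',YAW,degrees=True)
def go(x,y,z,flip=0,say=True):
    """delta in tool axes to reader pose (m): tool x down, tool y = +-reader y"""
    s=r.get_state();A=Ro.from_euler('xyz',s['eef_rot'],degrees=True)
    sg=-1 if flip else 1
    ty=np.array([0,sg,0.]);tx=np.array([0,0,-1.])
    T=RR*Ro.from_matrix(np.c_[tx,ty,np.cross(tx,ty)])
    t=s['tcp_pos'];rd=RR.inv().apply(t-O)
    print('t',round(s['time_s'],2),'reader tcp mm',np.round(rd*1e3,1),'F reader',np.round(RR.inv().apply(s['contact_force']),1),'w',round(s['gripper_width']*1e3,1),'J',np.round(s['joints'],0))
    print(' turn',np.round((A.inv()*T).as_rotvec(),3),'shift cm: now-axes',np.round(A.inv().apply(RR.apply([x,y,z])+O-t)*100,2),' final-axes',np.round(T.inv().apply(RR.apply([x,y,z])+O-t)*100,2))
E
python3 -c "
from h import *
go(-.148,.0355,.2);go(-.148,.0355,.2,1)
p,d=r.capture('wrist');cv2.imwrite('pics/w.png',p);f,cx,cy,T=cam('wrist');print(RR.inv().apply(T[:3,3]-O),T[:3,3],T[:3,2])"
```

```text
t 1.4 reader tcp mm [-298.1  721.8  200.8] F reader [-0.3  0.3 -0. ] w 87.7 J [ 83.  21.   1.  -0. -70. -17.]
 turn [ 2.634  0.    -0.   ] shift cm: now-axes [  0.08  52.66 -46.49]  final-axes [  0.08 -68.63  15.01]
t 1.4 reader tcp mm [-298.1  721.8  200.8] F reader [-0.3  0.3 -0. ] w 87.7 J [ 83.  21.   1.  -0. -70. -17.]
 turn [-0.508  0.     0.   ] shift cm: now-axes [  0.08  52.66 -46.49]  final-axes [  0.08  68.63 -15.01]
[-0.23210801  0.68499504  0.38379529] [0.33472076 0.59099165 0.38379529] [-0.25969896  0.11174505 -0.95920253]
```

```bash
python3 -m creep '[[-0.127,0,0,0,0,0,57],[-0.127,0,0,0,0,0,57],[-0.127,0,0,0,0,0,57],[-0.127,0,0,0,0,0,57],[0,0,0,0,4.5,-1,57],[0,0,0,0,4.5,-1,57],[0,0,0,0,4.5,-1,57],[0,0,0,0,4.5,-1,57]]' 20; python3 -m creep '[[0,0,0,0,4.5,-1,57],[0,0,0,0,4.5,-1,57],[0,0,0,0,4.5,-1,57],[0,0,0,0,4.5,-1,57],[0,0,0,0,4.5,-1,57],[0,0,0,0,4.5,-1,57],[0,0,0,0,4.5,-1,57]]'; python3 -c "
from h import *
go(-.148,.0355,.2,1)"
```

```text
time_s: 2.25
tcp_pos: [0.324, 0.4441, 0.2007]
eef_rot: [-173.2, 90.0, 12.8]
contact_force: [0.6, -0.3, -0.0]
gripper_width: 0.0501
time_s: 2.95
tcp_pos: [0.4264, 0.1382, 0.2013]
eef_rot: [-146.7, 89.9, 39.3]
contact_force: [1.4, -0.1, 0.9]
gripper_width: 0.0499
t 2.95 reader tcp mm [-188.   225.1  201.3] F reader [ 1.4 -0.3  0.9] w 49.9 J [ 43.  -2. -26.   0. -65.  53.]
 turn [ 0.001 -0.001  0.001] shift cm: now-axes [ 0.12 18.96 -3.98]  final-axes [ 0.13 18.96 -4.  ]
```

```bash
python3 -m creep '[[0,0,0,0,4,-0.8,57],[0,0,0,0,4,-0.8,57],[0,0,0,0,4,-0.8,57],[0,0,0,0,4,-0.8,57],[0,0,0,0,3,-0.8,57],[0,0,0,2,0,0,57],[0,0,0,2,0,0,57],[0,0,0,2,0,0,57]]'; python3 - <<'E'
from h import *
go(-.148,.0355,.07,1)
p,d=r.capture('wrist');cv2.imwrite('pics/w1.png',p)
P=world('wrist',d);np.save('w1.npy',P)
E
```

```text
time_s: 3.75
tcp_pos: [0.4858, -0.0455, 0.1403]
eef_rot: [-169.1, 90.0, 16.8]
contact_force: [0.4, -0.0, -0.2]
gripper_width: 0.0501
t 3.75 reader tcp mm [-148.    36.3  140.3] F reader [ 0.4 -0.1 -0.2] w 50.1 J [ 18.   6. -27.   0. -57.  78.]
 turn [-0.001 -0.001  0.   ] shift cm: now-axes [7.03 0.08 0.01]  final-axes [7.03 0.08 0.  ]
```

View pics/w1.png

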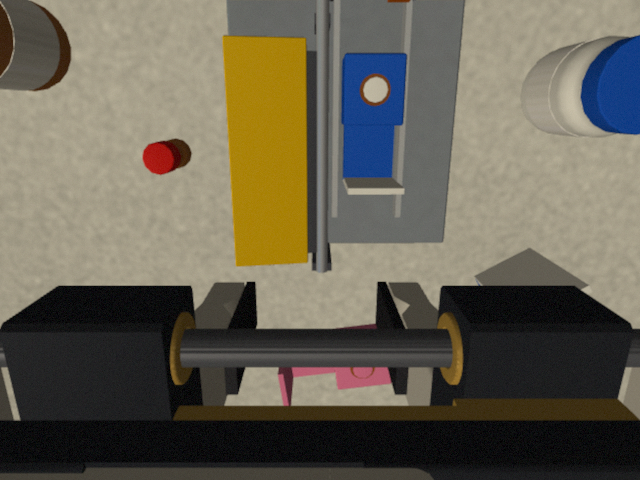

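The wrist view shows the bar (270,150), the shaft (322,130) and the plate's top edge (373,186). The fingers straddle the shaft, with inner faces at columns 256 and 377. I check fingertip thickness and plate position from depth.

```bash
python3 - <<'E'
from h import *
P=np.load('w1.npy');p=cv2.imread('pics/w1.png');G=RR.inv().apply((P-O).reshape(-1,3)).reshape(P.shape)*1e3
def show(n,k):
    X=G[k];print(n,len(X),np.round(np.percentile(X,[2,50,98],axis=0),1).tolist())
x,y,z=G[...,0],G[...,1],G[...,2]
H=cv2.cvtColor(p,cv2.COLOR_BGR2HSV);V,U=np.mgrid[0:480,0:640]
show('yellow',(cv2.inRange(H,(18,120,60),(32,255,255))>0)&(V<280)&(z>40)&(z<75))
show('plate',(U>335)&(U<412)&(V>170)&(V<200)&(z>52)&(z<75))
show('shaft',(U>312)&(U<332)&(V>100)&(V<270)&(z>44)&(z<60))
show('blue',(cv2.inRange(H,(105,100,40),(125,255,255))>0)&(U>335)&(U<412)&(V<180)&(z>34)&(z<42))
for lo in(140,146,152,160):
    for s in(0,1):
        k=(V>270)&(z>lo)&(z<lo+6)&((y<36) if s else (y>36))
        if k.sum()>5:show(f'finger z{lo} {"R" if s else "L"}',k)
E
```

```text
yellow 17827 [[-171.9, 43.9, 46.6], [-95.5, 68.1, 50.9], [-33.8, 91.3, 54.9]]
plate 453 [[-125.3, -18.3, 52.6], [-123.0, -0.7, 57.4], [-121.3, 16.6, 59.1]]
shaft 2409 [[-178.9, 29.8, 44.5], [-119.2, 34.4, 46.8], [-69.8, 39.1, 48.7]]
blue 753 [[-82.4, -19.5, 34.0], [-63.5, -0.6, 34.3], [-40.2, 17.8, 35.5]]
finger z160 L 106 [[-159.7, 62.2, 161.5], [-146.3, 62.4, 163.9], [-140.2, 66.3, 165.9]]
finger z160 R 103 [[-160.0, 8.8, 161.9], [-146.3, 12.0, 163.9], [-140.9, 12.3, 165.9]]
```

```bash
python3 -m creep '[[0,0,0,2.5,0.13,0,64],[0,0,0,2.5,0,0,64],[0,0,0,2,0,0,64],[0,0,0,0.8,0,0,64],[0,0,0,0,0,0,64],[0,0,0,0.5,0,0,64],[0,0,0,0.5,0,0,64]]'; python3 -c "
from h import *
go(-.148,.035,.035,1)"
```

```text
time_s: 4.5
tcp_pos: [0.4868, -0.046, 0.0536]
eef_rot: [-172.7, 89.9, 13.3]
contact_force: [-0.2, 0.8, 0.6]
gripper_width: 0.0562
t 4.5 reader tcp mm [-147.    35.6   53.6] F reader [-0.1  0.8  0.6] w 56.2 J [ 18.  12. -34.   0. -44.  78.]
 turn [ 0.    -0.002  0.   ] shift cm: now-axes [1.86 0.06 0.1 ]  final-axes [1.86 0.06 0.1 ]
```

```bash
python3 -m creep '[[0,0,0,0.5,0,0,64],[0,0,0,0.5,0,0,64],[0,0,0,0.5,0,0,64],[0,0,0,0.3,0,0,64],[0,0,0,0,0,0,64],[0,0,0,0,0,0,64]]'; python3 - <<'E'
from h import *
go(-.148,.035,.035,1)
p,d=r.capture('wrist');P=world('wrist',d);cv2.imwrite('pics/w2.png',p)
ps,ds=r.capture('scene');cv2.imwrite('pics/s2.png',cv2.resize(ps[120:360,120:440],(800,600),interpolation=cv2.INTER_CUBIC))
H=cv2.cvtColor(p,cv2.COLOR_BGR2HSV);k=cv2.inRange(H,(18,120,60),(32,255,255))>0
G=RR.inv().apply(P[k]-O);G=G[(G[:,0]>-.18)&(G[:,0]<-.02)&(G[:,1]>.04)&(G[:,1]<.1)]
a=np.polyfit(G[:,1],G[:,2],1);print('bar slope',np.arctan(a[0]),'q',.15-np.arctan(a[0]),len(G))
E
```

```text
time_s: 5.1
tcp_pos: [0.4858, -0.0463, 0.0347]
eef_rot: [32.3, 90.0, -141.7]
contact_force: [-0.1, -0.8, -0.4]
gripper_width: 0.0561
t 5.1 reader tcp mm [-148.    35.4   34.7] F reader [-0.2 -0.8 -0.4] w 56.1 J [ 18.  13. -35.   0. -42.  78.]
 turn [ 0.  0. -0.] shift cm: now-axes [-0.03  0.04  0.  ]  final-axes [-0.03  0.04  0.  ]
bar slope -0.10945040274371737 q 0.25945040274371733 42029
```

View pics/s2.png

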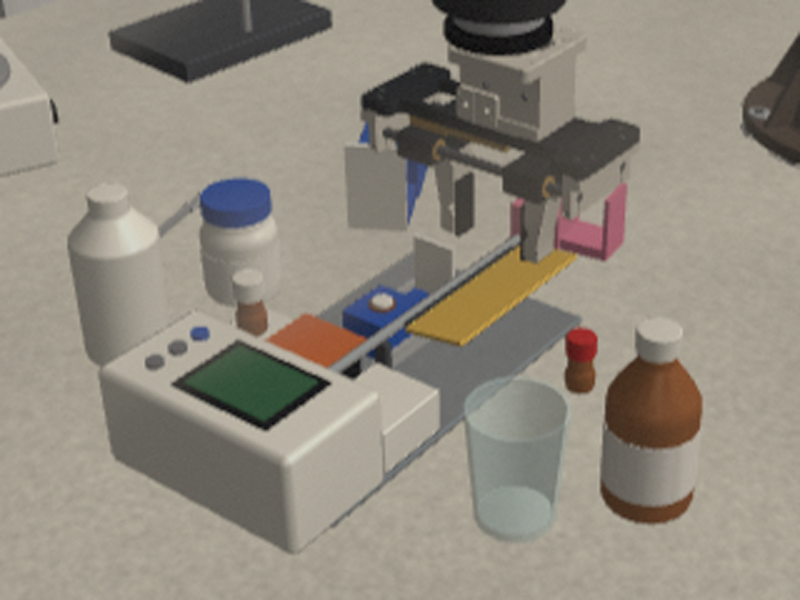

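View pics/w2.png

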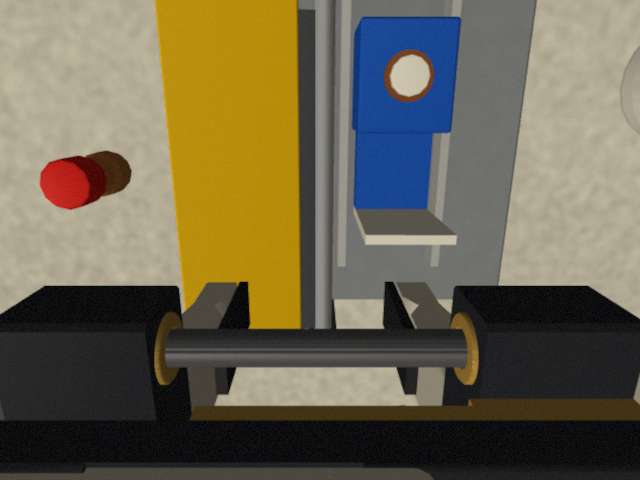

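Neither view shows the bar pressed, and the force is about 0, although the TCP reads 35 mm high. I project the fingertips into the pictures and check the bar's profile.

```bash
python3 - <<'E'
from h import *
go(-.148,.035,.035,1)
def proj(n,g):
    f,cx,cy,T=cam(n);q=np.linalg.inv(T)@np.r_[RR.apply(np.array(g)/1e3)+O,1];return np.round([cx+f*q[0]/q[2],cy+f*q[1]/q[2],q[2]],2)
for n in('wrist','scene'):
    for l,g in(('tcp',(-148,35.4,34.7)),('L',(-148,63.5,34.7)),('R',(-148,7.3,34.7)),('barnear',(-175,70,56)),('barfar',(-30,70,56)),('plate top',(-124,0,62))):print(n,l,proj(n,g))
for n in('top','scene','wrist'):
    p,d=r.capture(n);P=world(n,d);H=cv2.cvtColor(p,cv2.COLOR_BGR2HSV);k=cv2.inRange(H,(18,120,60),(32,255,255))>0
    G=RR.inv().apply(P[k]-O)*1e3;G=G[(G[:,0]>-178)&(G[:,0]<-25)&(G[:,1]>40)&(G[:,1]<97)&(G[:,2]>5)]
    for a in(45,55,65,75,85):
        X=G[abs(G[:,1]-a-2)<4]
        if len(X):print(n,a,len(X),np.round(np.median(X,0),1))
    c=cv2.inRange(H,(3,120,60),(14,255,255))>0
    X=RR.inv().apply(P[c]-O)*1e3;X=X[(X[:,0]>-10)&(X[:,0]<70)&(X[:,1]>-60)&(X[:,1]<60)]
    if len(X):print(n,'cover',len(X),np.round(np.percentile(X,[5,50,95],axis=0),1).tolist())
E
```

```text
t 5.2 reader tcp mm [-147.8   35.5   34.9] F reader [-0.3  0.3  0.8] w 56.2 J [ 18.  13. -35.   0. -42.  78.]
 turn [ 0. -0. -0.] shift cm: now-axes [-0.01  0.05  0.02]  final-axes [-0.01  0.05  0.02]
wrist tcp [3.1734e+02 2.7812e+02 2.0000e-01]
wrist L [2.5835e+02 2.7813e+02 2.0000e-01]
wrist R [3.7634e+02 2.7811e+02 2.0000e-01]
wrist barnear [2.3976e+02 3.5284e+02 1.8000e-01]
wrist barfar [ 2.179e+02 -1.465e+01  1.400e-01]
wrist plate top [4.0682e+02 2.4832e+02 1.6000e-01]
scene tcp [317.32 228.16   1.11]
scene L [329.52 232.77   1.1 ]
scene R [305.41 223.67   1.13]
scene barnear [340.67 218.1    1.1 ]
scene barfar [293.88 252.98   1.  ]
scene plate top [294.6  215.37   1.1 ]
top 45 18 [-35.7  47.5  52.6]
top 55 24 [-37.1  57.3  53.1]
top 65 30 [-36.3  67.1  54.1]
top 75 35 [-40.2  77.2  56.7]
top 85 39 [-40.9  86.8  57.9]
top cover 805 [[-1.7, -22.9, 47.1], [27.8, 2.7, 51.2], [58.3, 29.2, 54.3]]
scene 45 143 [-88.7  47.1  50.8]
scene 55 147 [-84.8  56.8  52.4]
scene 65 133 [-82.4  67.   54. ]
scene 75 164 [-92.4  76.8  55.6]
scene 85 172 [-95.  87.  57.]
scene cover 422 [[0.4, -20.2, 49.5], [18.6, 4.7, 51.1], [36.8, 28.4, 52.6]]
wrist 45 7221 [-94.1  47.   51.3]
wrist 55 7178 [-92.3  56.9  52.8]
wrist 65 7181 [-91.   67.   54.4]
wrist 75 6147 [-80.9  77.   55.8]
wrist 85 6532 [-82.7  87.1  57.4]
```

```bash
python3 - <<'E'
from h import *
p,d=r.capture('scene');P=world('scene',d);G=RR.inv().apply((P-O).reshape(-1,3)).reshape(P.shape)*1e3
H=cv2.cvtColor(p,cv2.COLOR_BGR2HSV);notY=cv2.inRange(H,(18,120,60),(32,255,255))==0
for n,ya,yb in(('L',58,100),('R',-25,10)):
    k=(G[...,0]>-165)&(G[...,0]<-132)&(G[...,1]>ya)&(G[...,1]<yb)&(G[...,2]>25)&(G[...,2]<110)&notY
    X=G[k];print(n,len(X),np.round(X[np.argsort(X[:,2])][:60:6],1).tolist())
    for z in range(45,85,8):
        Y=X[(X[:,2]>=z)&(X[:,2]<z+8)]
        if len(Y):print(z,len(Y),np.round(Y.min(0),1),np.round(Y.max(0),1))
c=p[190:250,270:370];cv2.imwrite('pics/s3.png',cv2.resize(c,(800,480),interpolation=cv2.INTER_CUBIC))
E
```

```text
L 311 [[-135.2, 92.8, 53.6], [-143.4, 93.8, 56.3], [-149.3, 80.9, 63.8], [-137.1, 73.6, 65.0], [-138.5, 66.0, 65.9], [-136.7, 78.3, 66.8], [-136.6, 76.1, 68.3], [-140.3, 82.4, 68.7], [-138.2, 70.6, 69.8], [-139.7, 74.0, 70.2]]
53 8 [-164.    92.4   53.6] [-135.2   94.9   57. ]
61 35 [-158.2   66.    61.8] [-134.6   83.1   68.7]
69 53 [-159.5   66.    69.2] [-133.9   82.3   77. ]
77 52 [-158.2   65.2   77. ] [-135.3   82.9   84.9]
R 304 [[-152.4, 8.0, 58.8], [-141.6, 8.9, 61.9], [-148.0, 8.9, 63.3], [-138.0, 4.5, 64.3], [-148.5, 8.5, 65.1], [-157.4, 9.1, 65.6], [-138.3, -0.3, 66.9], [-142.1, 8.6, 68.1], [-136.6, -1.4, 69.4], [-136.9, 7.8, 70.3]]
53 4 [-153.6    8.    58.8] [-138.8    9.5   61. ]
61 39 [-157.4   -6.8   61.1] [-134.4    9.6   68.1]
69 51 [-156.9   -7.3   69. ] [-134.7    9.9   76.9]
77 46 [-159.1   -7.4   77. ] [-133.5    9.9   85. ]
```

View pics/s3.png

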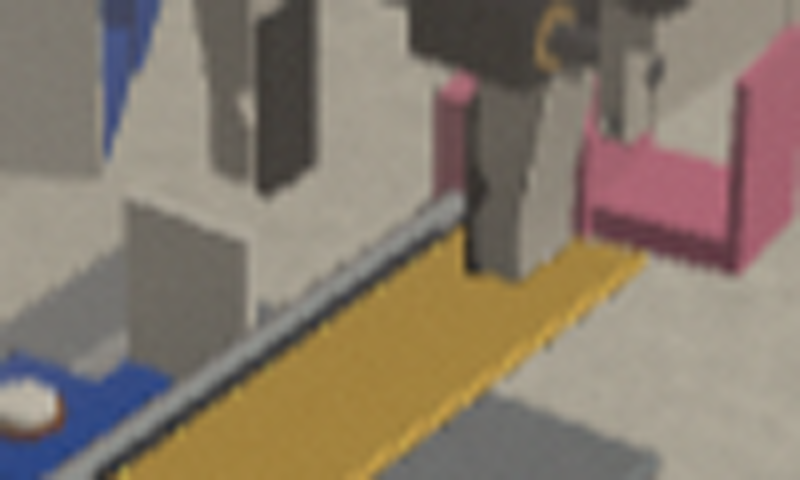

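The crop shows both fingertips in the air: the left one just above the bar at (495,270), the right one at (265,190). By depth the real tips are about 23 mm above the reported TCP, so the reported TCP height is offset. I go lower and watch force and bar angle.

```bash
cat >> h.py <<'E'
def bar(n='scene'):
    p,d=r.capture(n);P=world(n,d);H=cv2.cvtColor(p,cv2.COLOR_BGR2HSV);k=cv2.inRange(H,(18,120,60),(32,255,255))>0
    G=RR.inv().apply(P[k]-O)*1e3;G=G[(G[:,0]>-178)&(G[:,0]<-25)&(G[:,1]>42)&(G[:,1]<97)&(G[:,2]>12)]
    Y=[a for a in range(44,92,4)];Z=[np.median(G[abs(G[:,1]-a)<2,2]) if (abs(G[:,1]-a)<2).sum()>3 else np.nan for a in Y]
    Y,Z=np.array(Y),np.array(Z);k=~np.isnan(Z);a=np.polyfit(Y[k],Z[k],1)
    print(n,'q',round(.15-np.arctan(a[0]),3),'z at y70',round(np.polyval(a,70),1),k.sum())
    return p,P
E
python3 -m creep '[[0,0,0,0.5,0,0,64],[0,0,0,0.5,0,0,64],[0,0,0,0.3,0,0,64],[0,0,0,0,0,0,64],[0,0,0,0,0,0,64]]'; python3 -c "
from h import *
go(-.148,.035,.012,1);bar();bar('wrist')"
```

```text
time_s: 5.9
tcp_pos: [0.4864, -0.046, 0.0219]
eef_rot: [-168.4, 90.0, 17.6]
contact_force: [1.4, 3.4, 3.8]
gripper_width: 0.0564
t 5.9 reader tcp mm [-147.4   35.7   21.9] F reader [1.8 3.2 3.8] w 56.4 J [ 18.  15. -35.   0. -40.  78.]
 turn [ 0.    -0.001  0.   ] shift cm: now-axes [0.99 0.07 0.06]  final-axes [0.99 0.07 0.06]
scene q 0.218 z at y70 46.3 12
wrist q 0.224 z at y70 46.5 12
```

```bash
python3 -m creep '[[0,0,0,0.4,0,0,64],[0,0,0,0.4,0,0,64],[0,0,0,0.3,0,0,64],[0,0,0,0,0,0,64],[0,0,0,0,0,0,64]]'; python3 - <<'E'
from h import *
go(-.148,.035,.010,1);bar('wrist');p,P=bar()
G=RR.inv().apply((P-O).reshape(-1,3))*1e3
G=G[(G[:,0]>-230)&(G[:,0]<-60)&(abs(G[:,1]-35)<110)]
for z in range(30,200,10):
    X=G[(G[:,2]>=z)&(G[:,2]<z+10)&(G[:,0]<-126)]
    if len(X)>5:print(z,len(X),'x max',np.round(np.percentile(X[:,0],[50,90,98]),0),'y',np.round(np.percentile(X[:,1],[2,98]),0))
E
```

```text
time_s: 6.5
tcp_pos: [0.4862, -0.0467, 0.0112]
eef_rot: [134.2, 90.0, -39.8]
contact_force: [1.1, -0.8, 6.0]
gripper_width: 0.0559
t 6.5 reader tcp mm [-147.7   35.    11.2] F reader [ 1.1 -1.   6. ] w 55.9 J [ 18.  16. -36.   0. -38.  78.]
 turn [ 0.    -0.001 -0.001] shift cm: now-axes [0.12 0.   0.03]  final-axes [0.12 0.   0.03]
wrist q 0.546 z at y70 33.9 12
scene q 0.541 z at y70 34.0 12
30 141 x max [-139. -128. -127.] y [ 6. 83.]
40 273 x max [-143. -132. -127.] y [ 6. 81.]
50 148 x max [-140. -136. -132.] y [-6. 82.]
60 113 x max [-139. -136. -134.] y [-7. 83.]
70 127 x max [-137. -135. -134.] y [-9. 86.]
80 125 x max [-138. -136. -134.] y [-10.  87.]
90 43 x max [-137. -135. -133.] y [-8. 98.]
100 100 x max [-150. -132. -128.] y [-44. 127.]
110 150 x max [-143. -131. -127.] y [-45. 127.]
120 150 x max [-134. -127. -126.] y [-45. 132.]
130 118 x max [-157. -128. -126.] y [-31. 135.]
140 747 x max [-153. -131. -127.] y [-57. 134.]
150 107 x max [-138. -127. -126.] y [54. 88.]
160 110 x max [-133. -126. -126.] y [29. 88.]
170 148 x max [-129. -126. -126.] y [21. 89.]
180 85 x max [-145. -127. -126.] y [42. 89.]
190 100 x max [-154. -132. -127.] y [66. 88.]
```

```bash
python3 -m creep '[[0,0,0,0.2,0,0,64],[0,0,0,0,0,-0.4,64],[0,0,0,0,0,-0.5,64],[0,0,0,0,0,-0.5,64],[0,0,0,0,0,-0.5,64],[0,0,0,0,0,-0.5,64],[0,0,0,0,0,-0.5,64],[0,0,0,0,0,-0.5,64]]'; python3 - <<'E'
from h import *
go(-.047,.035,.010,1);p,P=bar('wrist');cv2.imwrite('pics/w4.png',p)
G=RR.inv().apply((P-O).reshape(-1,3)).reshape(P.shape)*1e3
H=cv2.cvtColor(p,cv2.COLOR_BGR2HSV);k=(cv2.inRange(H,(105,100,40),(125,255,255))>0)&(abs(G[...,1])<25)&(G[...,0]>-130)&(G[...,0]<60)&(G[...,2]>30)
X=G[k];print('block',len(X),np.round(np.percentile(X,[2,50,98],axis=0),1).tolist())
E
```

```text
time_s: 7.4
tcp_pos: [0.5165, -0.0435, 0.0081]
eef_rot: [5.1, 89.7, -169.0]
contact_force: [-6.5, 3.4, 6.5]
gripper_width: 0.0564
t 7.4 reader tcp mm [-117.2   35.     8.1] F reader [-6.1  4.   6.5] w 56.4 J [ 17.  18. -32.  -0. -40.  79.]
 turn [-0.     0.006 -0.   ] shift cm: now-axes [-0.23 -0.   -7.01]  final-axes [-0.19  0.   -7.02]
wrist q 0.626 z at y70 30.4 12
block 11986 [[-62.7, -19.8, 35.4], [-38.5, 0.6, 37.2], [-19.6, 18.9, 38.6]]
```

View pics/w4.png

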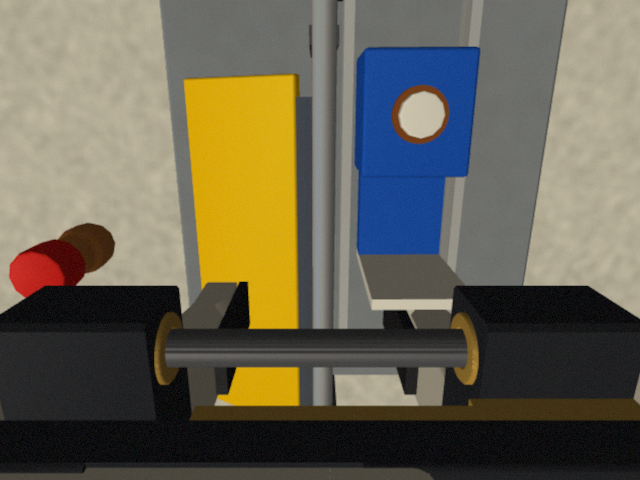

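The wrist view shows the bar pressed and the push finger behind the plate (410,285). The carrier is straight in the channel and moving (block centre 420,112).

```bash
python3 -m creep '[[0,0,0,0,0,-0.5,64],[0,0,0,0,0,-0.5,64],[0,0,0,0,0,-0.5,64],[0,0,0,0,0,-0.5,64],[0,0,0,0,0,-0.5,64],[0,0,0,0,0,-0.5,64],[0,0,0,0,0,-0.5,64],[0,0,0,0,0,-0.5,64]]'; python3 - <<'E'
from h import *
go(-.047,.035,.009,1);p,P=bar('wrist');cv2.imwrite('pics/w5.png',p)
G=RR.inv().apply((P-O).reshape(-1,3)).reshape(P.shape)*1e3
H=cv2.cvtColor(p,cv2.COLOR_BGR2HSV);k=(cv2.inRange(H,(105,100,40),(125,255,255))>0)&(abs(G[...,1])<25)&(G[...,0]>-130)&(G[...,0]<60)&(G[...,2]>30)
X=G[k];print('block',len(X),np.round(np.percentile(X,[2,50,98],axis=0),1).tolist())
E
```

```text
time_s: 8.25
tcp_pos: [0.5565, -0.0393, 0.008]
eef_rot: [3.8, 89.7, -170.2]
contact_force: [-6.6, 2.5, 6.0]
gripper_width: 0.056
t 8.25 reader tcp mm [-77.   35.1   8. ] F reader [-6.3  3.2  6. ] w 56.0 J [ 16.  21. -27.  -0. -42.  80.]
 turn [-0.     0.005 -0.   ] shift cm: now-axes [-0.11  0.01 -3.  ]  final-axes [-0.1   0.01 -3.  ]
wrist q 0.628 z at y70 30.4 12
block 5340 [[-23.1, -19.8, 35.3], [-14.5, 0.7, 37.2], [-3.2, 19.0, 38.5]]
```

```bash
python3 -m creep '[[0,0,0,0,0,-0.4,64],[0,0,0,0,0,-0.4,64],[0,0,0,0,0,-0.4,64],[0,0,0,0,0,-0.4,64],[0,0,0,0,0,-0.4,64],[0,0,0,0,0,-0.3,64],[0,0,0,0,0,-0.2,64]]'; python3 -c "
from h import *
go(-.047,.035,.009,1)"; python3 -m creep '[[0,0,0,0,0,-0.2,64],[0,0,0,0,0,-0.2,64],[0,0,0,0,0,0,64]]';  python3 -c "
from h import *
go(-.047,.035,.009,1);bar('scene')"
```

```text
time_s: 9.0
tcp_pos: [0.5814, -0.0366, 0.008]
eef_rot: [3.4, 89.7, -170.6]
contact_force: [-5.4, 1.9, 6.2]
gripper_width: 0.0559
t 9.0 reader tcp mm [-51.9  35.2   8. ] F reader [-5.2  2.5  6.2] w 55.9 J [ 16.  23. -24.  -0. -43.  80.]
 turn [-0.     0.005 -0.   ] shift cm: now-axes [-0.1   0.02 -0.49]  final-axes [-0.1   0.02 -0.49]
time_s: 9.3
tcp_pos: [0.5857, -0.0362, 0.0081]
eef_rot: [3.8, 89.7, -170.2]
contact_force: [-4.7, 2.2, 5.7]
gripper_width: 0.0562
t 9.3 reader tcp mm [-47.6  35.2   8.1] F reader [-4.4  2.6  5.7] w 56.2 J [ 16.  23. -23.  -0. -43.  80.]
 turn [-0.     0.005 -0.   ] shift cm: now-axes [-0.09  0.02 -0.06]  final-axes [-0.09  0.02 -0.06]
scene q 0.617 z at y70 30.4 12
```

Not yet at the stop, since the force is unchanged. I continue in 1 mm rows until the force rises.

```bash
python3 -m creep '[[0,0,0,0,0,-0.1,64],[0,0,0,0,0,-0.1,64],[0,0,0,0,0,0,64]]'; python3 -c "
from h import *
go(-.047,.035,.009,1)
p,P=bar('wrist');cv2.imwrite('pics/w6.png',p)
G=RR.inv().apply((P-O).reshape(-1,3)).reshape(P.shape)*1e3
k=(abs(G[...,1])<15)&(G[...,0]>-70)&(G[...,0]<-15)&(G[...,2]>54)&(G[...,2]<66);X=G[k];print('plate top',len(X),np.round(np.percentile(X,[2,50,98],axis=0),1).tolist())
H=cv2.cvtColor(p,cv2.COLOR_BGR2HSV);k=(cv2.inRange(H,(105,100,40),(125,255,255))>0)&(abs(G[...,1])<25)&(G[...,0]>-130)&(G[...,2]>30)
X=G[k];print('block',len(X),np.round(np.percentile(X,[2,50,98],axis=0),1).tolist() if len(X) else '')
"
```

```text
time_s: 9.65
tcp_pos: [0.5872, -0.036, 0.0081]
eef_rot: [3.6, 89.7, -170.4]
contact_force: [-5.8, 2.6, 6.8]
gripper_width: 0.056
t 9.65 reader tcp mm [-46.1  35.2   8.1] F reader [-5.5  3.2  6.8] w 56.0 J [ 15.  24. -23.  -0. -44.  80.]
 turn [-0.     0.005 -0.   ] shift cm: now-axes [-0.09  0.02  0.09]  final-axes [-0.09  0.02  0.09]
wrist q 0.625 z at y70 30.2 12
plate top 1937 [[-41.5, -10.7, 54.4], [-33.3, 1.9, 60.7], [-31.3, 14.4, 65.6]]
block 0
```

```bash
python3 -m creep '[[0,0,0,0,0,-0.1,64],[0,0,0,0,0,-0.1,64],[0,0,0,0,0,0,64]]';python3 -m creep '[[0,0,0,0,0,-0.1,64],[0,0,0,0,0,-0.1,64],[0,0,0,0,0,0,64]]'; python3 -c "
from h import *
go(-.042,.035,.009,1);bar('scene')"
```

```text
time_s: 10.0
tcp_pos: [0.5879, -0.036, 0.0079]
eef_rot: [2.6, 89.6, -171.5]
contact_force: [-9.3, 3.0, 9.6]
gripper_width: 0.056
time_s: 10.3
tcp_pos: [0.5879, -0.0362, 0.0076]
eef_rot: [2.1, 89.4, -172.0]
contact_force: [-14.4, 3.1, 12.9]
gripper_width: 0.0563
t 10.3 reader tcp mm [-45.5  34.9   7.6] F reader [-14.    4.6  12.9] w 56.3 J [ 15.  24. -23.  -0. -44.  81.]
 turn [-0.002  0.011 -0.   ] shift cm: now-axes [-0.14 -0.01 -0.34]  final-axes [-0.14 -0.01 -0.35]
scene q 0.632 z at y70 29.8 12
```

The force rose from 6 to 14 N with no further advance at TCP x -45.5, so the carrier is against the stop. I back off, then lift gently so the flap shuts.

```bash
python3 -m creep '[[0,0,0,0,0,0.5,64],[0,0,0,0,0,0.5,64],[0,0,0,0,0,0.5,64],[0,0,0,-0.5,0,0,64],[0,0,0,-0.5,0,0,64],[0,0,0,-0.5,0,0,64],[0,0,0,-0.5,0,0,64],[0,0,0,-0.5,0,0,64]]';python3 -m creep '[[0,0,0,-0.5,0,0,64],[0,0,0,-0.5,0,0,64],[0,0,0,-1,0,0,64],[0,0,0,-3,0,0,64],[0,0,0,-3,0,0,64],[0,0,0,-3,0,0,64],[0,0,0,0,0,0,64]]'; python3 -c "
from h import *
go(-.062,.035,.15,1);p,P=bar('wrist');cv2.imwrite('pics/w7.png',p)
p,P=bar('scene');cv2.imwrite('pics/s7.png',cv2.resize(p[120:360,120:440],(800,600),interpolation=cv2.INTER_CUBIC))
for n in('wrist','scene','top'):
    p,P=bar(n);G=RR.inv().apply((P-O).reshape(-1,3)).reshape(P.shape)*1e3
    k=(abs(G[...,1])<15)&(G[...,0]>-60)&(G[...,0]<-15)&(G[...,2]>50)&(G[...,2]<67);X=G[k]
    if len(X):print(n,'plate',len(X),np.round(np.percentile(X,[2,50,98],axis=0),1).tolist())
"
```

```text
time_s: 11.15
tcp_pos: [0.5784, -0.0372, 0.0337]
eef_rot: [15.3, 89.9, -158.8]
contact_force: [0.6, -0.1, 0.4]
gripper_width: 0.0558
time_s: 11.85
tcp_pos: [0.5819, -0.0363, 0.1489]
eef_rot: [179.5, 89.6, 5.5]
contact_force: [0.7, -0.9, -0.5]
gripper_width: 0.0561
t 11.85 reader tcp mm [-51.4  35.4 148.9] F reader [ 0.6 -1.  -0.5] w 56.1 J [ 16.  14. -16.   0. -60.  80.]
 turn [ 0.001 -0.008 -0.   ] shift cm: now-axes [-0.11  0.04  1.06]  final-axes [-0.11  0.04  1.06]
wrist q 0.002 z at y70 52.5 12
scene q -0.003 z at y70 54.4 12
wrist q 0.003 z at y70 53.7 12
wrist plate 401 [[-35.5, -14.4, 50.3], [-32.8, 0.1, 59.6], [-31.7, 14.4, 61.4]]
scene q -0.005 z at y70 54.4 12
scene plate 92 [[-33.9, -14.2, 50.1], [-30.2, -0.7, 57.3], [-27.4, 14.5, 62.6]]
top q -0.006 z at y70 55.0 12
```

View pics/w7.png

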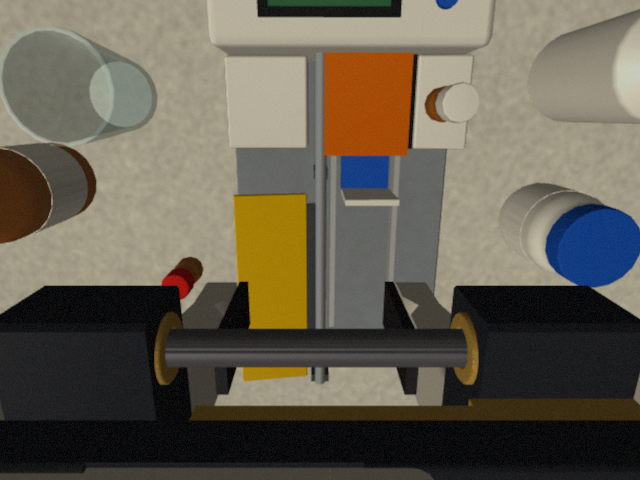

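View pics/s7.png

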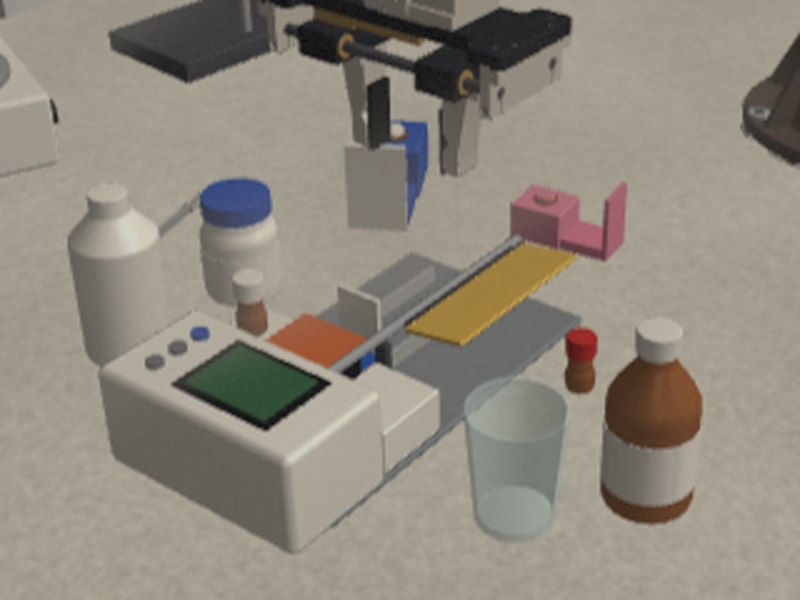

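Both views show the flap shut (orange cover flat, bar back up) and the plate at home with its rear face at about x -35.5. The gripper is clear and all bystanders are in place.

```bash
python3 -c "
from plant import r
print(r.close_job())"
```

```text
the job is handed in; nothing more can be done
None
```

The carrier is loaded and the job is handed in, at about 12 s of the 48 s allowed; no verdict was reported. I pressed the bar to about 0.62 rad with the left fingertip. While it was held, I pushed the carrier about 88 mm with the right fingertip until the force rose to about 14 N with no further advance. Then I backed off and lifted.

**Last checks:**
- **Flap:** it measures 0.00 rad, so it is shut.
- **Carrier:** the plate's rear face is at reader x of about -35.5 mm in the wrist view, against -36 mm nominal. The scene view gave about 2 mm further in. The top view had no plate reading.
- **Bystanders and robot:** in the last pictures the bystanders look undisturbed, and the gripper is clear of everything.

**Disagreement:** the real fingertips were about 23 mm above the reported TCP. The first press therefore stopped in the air, and I corrected it from the camera depth and the contact force.

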